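Hold a sample slide flush on a tilted inspection stage

TASK

Lift the sample slide out of its cradle by its blue fin, put the pin under it through the hole in the tilted stage plate, and press the slide flush on the sloping face, square to the plate. Finish while still gripping the fin and keeping the slide pressed flush with a light push of about 10 N; do not let go. Do not change the stage's tilt, press hard or disturb the dish, the vial or the lens barrel.

Things in the scene. Friction and masses are not known exactly. Their poses are not given: they have to be found in the camera images.
- slide: Sample slide: aluminium plate 76 mm (its x) by 50 mm (y) by 4 mm thick, about 0.1 kg, glass strips on top. Origin: centre of its underside; z points up out of the top. A blue fin stands on the middle of the top, 36 mm long along x, 12 mm thick along y (grip it across this), its top 48 mm above the underside. The orange end of the fin is the +x end, where a pin sticks out below.
- slide_grip (a point): Good grip point in the slide's fin: on its mid-plane, 28 mm above the slide's underside, above the slide's origin; axes as the slide's.
- slide_pin (a point): Tip of the slide's steel pin, 8 mm in diameter, which sticks 14 mm straight down out of the underside at slide x = +25 mm, y = 0; its last 4 mm taper to 4 mm in diameter. Axes as the slide's.
- cradle: Grey fixed cradle, 100 x 62 mm, where the slide starts: the slide's underside lies level on two rails, 24 mm above the bench, the slide's x along the cradle's x within a few degrees; end stops rise 3 mm above the rails. The slide lifts straight out. Origin: centre of its underside.
- stage_face (a point): Centre of the sloping upper face of the stage plate (aluminium, 110 mm along its x, 92 mm along y, 8 mm thick). z is the outward normal, leaning toward the robot; x points up the slope, y is level. The seated slide's underside lies on this face, its origin on this point, its x along this x.
- stage: Fixed steel base of the tilting stage, 110 x 124 mm; origin at the centre of its underside. Two upright side cheeks, 10 mm thick, at y = +-55 mm, top 74 mm (their round ends 80 mm) above the bench. The plate's level pivot axis runs along y through the plate's middle, 62 mm above the bench; stage_face is 4 mm off it, along the normal.
- stage_hole (a point): Centre of the mouth of the round through hole, 14 mm in diameter, in the stage plate, 25 mm up the slope from stage_face; axes as stage_face's. Free space below it.
- stage_tilt (a joint): Tilt of the stage plate from level, rad; grows as the far edge rises. Held by a stiff friction clamp (about 3 N m), which a push under 25 N on the slide does not move.
- petri_dish: Bystander: loose round plastic dish, 58 mm across, 15 mm high; origin at the centre of its underside.
- vial: Bystander: loose vial with a black cap, 26 mm across, 54 mm high; origin at the centre of its underside.
- lens_barrel: Bystander: loose black lens barrel standing upright, 46 mm across, 70 mm high; origin at the centre of its underside.

How it is judged:
By the outcome, as a careful person would: the job done as asked, in the order asked, and still so for the second after the job is handed in, while the arm keeps its last pose, push and grip.
It also fails if it takes over 38 s, if anything falls off the work surface, if the arm or the gripper's body presses on something with over 40 N, if the wrist force passes 120 N, or if a joint passes its speed limit or range.

ROBOT

A 6-joint arm with a two-finger parallel gripper is mounted at the origin on a cart in front of the work surface, level with it; the furniture and walls round the work are solid. World frame = base frame: x ahead of the robot, y to its left, z up, the work surface at z = 0. Lengths are in m, angles in rad, forces in N, time in s.
With the tool pointing down it reaches from about 0.375 to 0.9 m from the base axis. Payload 3.1 kg.
Tool frame: the origin (TCP) lies between the finger pads, 19 mm behind the fingertips; this is the grasp point; z points along the fingers, y is the line along which they close (so a half turn about z gives the same grasp; the last joint's range is limited). The gripper opens to 87 mm and grips with 3 to 60 N. Pads are 19 mm wide; open, the fingers measure 117 mm over their backs; the gripper's body (75 mm by 190 mm) begins 51 mm behind the grasp point.
Start: joints at [1.083, 0.527, 1.433, -0, 1.181, -0.178], TCP at [0.19, 0.595, 0.241] pointing down, gripper open.
Joint ranges: [-3.08, 3.08], [-0.75, 2.2], [0.22, 2.44], [-1.43, 4.57], [0, 2.65], [-2.85, 2.85]. Speed limits (rad/s): [2.79, 2.79, 3.14, 3.14, 3.14, 3.14].

INTERFACE

Orientations are given as a unit quaternion [x, y, z, w].
In Python, from rig import get_obs, camera, hand_in, cut_out gives the robot as it stands.
- The arm moves only by the tool step_arm, never from a script. Its argument "rows" is a list of rows, each a list of 6 numbers: the shift along the world's x, y, z in m, then the turn, a rotation vector about the world's x, y, z in degrees. A call has 1 to 12 rows; each row shifts and turns the commanded pose from where the row before left it; what a row does not reach is not made up. A row lasts 1/8 s, in which the tool goes at most 62.5 mm and 10.7 degrees, less where a joint would pass 70% of its speed; a pose out of reach is approached as far as the arm can. A call is refused whole if a number of a shift passes 0.0625 or a number of a turn 10.7, either way. A call with a gripper value outside its range is refused whole. "jaw" is the finger opening in m, from 0 to 0.087, set as the call begins (left out, the last holds). The fingers move at their own pace and stop on an object; "squeeze" is the grip in N (left out, the last holds). Time passes only in rows, so rows that do not move let the fingers close. It gives the time, the measured TCP pose, the force, the opening and the grip force at its end, in the units of the state.
- get_obs(): the state, without advancing time (a new reading comes with each control period).
- camera(name): name is "scene" or "top" or "wrist"; returns a dict with "pixels" (420x560x3 uint8, blue, green, red), "depth" (420x560 float32, m along the optical axis (not along the pixel's ray), 0 where there is no reading), "fov_y" (degrees; the focal length in pixels is half the picture's height over the tangent of half this angle, whatever the lens; pixels are square), "cx", "cy" (the principal point, pixels), "extrinsics" (4x4, takes a point from camera to world coordinates); the wrist camera has in their place "mount" (4x4, takes a point from camera to tool coordinates, whose origin is the TCP and whose axes are the flange's). Camera axes: x right, y up, looking along -z (the intrinsics and any distortion apply to the point x, -y, -z); pixel columns grow to the right and rows downward; lengths in m; the calibration is good to about 2 mm. A picture is of the moment at which its call begins: read the wrist's pose just before it.
- hand_in(): hands the job in; it is judged then, once.
Trained networks look in the newest picture that a camera, given by its name, has taken for a name from the list of things; names that differ only in an ending like _2 or _b are one class to them, and where a whole thing is asked for, a point or a joint stands for the part that bears it (a point fixed in the world has none). Each returns a list of dicts, best first, with "confidence" (0 to 1); they miss things now and then, are a little off and sometimes report something else, mostly with a low value. They report only what shows in the picture. A call takes as long as a camera call.
- cut_out(label, camera): "region" (420x560 bool, what is visible of it) and "extent" ([centre column, centre row, width, height] in pixels, round what is visible of it).
The state is a dict: "time": time; "q": joint angles; "joint_velocities": joint speeds; "joint_torque": joint torques, N m; "position": TCP position; "tool_rot": TCP orientation; "ft_force": force on the tool from outside, world axes, zero at the start; "moment": the same for the moment, N m; "grip_width": finger opening in m; "grip_force": force on a finger pad.
Only numpy, scipy, OpenCV 4.12 (cv2) and the standard library are available. Lean on these libraries where they do the work, as an engineer would, in place of code of your own. Each camera call takes 0.05 s, during which the arm holds its last target. There are 200 camera calls.

## Working session

There is one attempt and no reset: what is moved stays moved. The work goes in short steps, Python scripts to look and compute and a tool call to move; the robot and the scene stay as the last step left them, time stands still between calls to the robot, and variables do not carry over. Pictures are saved under pics/ and viewed, at most 10 in all, crops included, and the job is handed in when it is done.

Besides the shell and the picture viewer there is one more tool, called after "Call:" as name(argument=value, ...), one argument or row to a line, values as JSON. step_arm: Moves the arm, as the interface text tells. Its arguments: {"type":"object","properties":{"rows":{"type":"array"},"jaw":{"type":"number"},"squeeze":{"type":"number"}},"required":["rows"]}

```bash
mkdir -p pics; cat > h.py <<'E'
import numpy as np, cv2
from rig import get_obs, camera, hand_in, cut_out
from scipy.spatial.transform import Rotation as R
def cloud(c, T=None):
    h,w=c["depth"].shape; f=h/2/np.tan(np.radians(c["fov_y"])/2)
    T=c["extrinsics"] if T is None else T
    u,v=np.meshgrid(np.arange(w),np.arange(h)); d=c["depth"]
    P=np.stack([(u-c["cx"])/f*d,-(v-c["cy"])/f*d,-d],-1)
    return P@np.array(T)[:3,:3].T+np.array(T)[:3,3]
def wristT(c,o):
    T=np.eye(4);T[:3,:3]=R.from_quat(o["tool_rot"]).as_matrix();T[:3,3]=o["position"]
    return T@np.array(c["mount"])
E
python3 - <<'E'
from h import *
o=get_obs();print(o)
ims=[]
for n in ["scene","top"]:
    c=camera(n);print(n,{k:c[k] for k in c if k not in("pixels","depth")})
    np.savez(f"{n}.npz",**c);cv2.imwrite(f"pics/{n}0.png",c["pixels"])
    P=cloud(c)
    for l in ["slide","slide_pin","cradle","stage_face","stage_hole","stage","stage_tilt","petri_dish","vial","lens_barrel"]:
        try: r=cut_out(l,n)
        except Exception as e: print(l,e);continue
        for x in r[:2]:
            m=x["region"]&(c["depth"]>0);q=P[m]
            print(l,round(x["confidence"],2),np.round(x["extent"]),m.sum(),np.round(np.percentile(q,[2,50,98],axis=0),3).tolist() if m.sum() else "")
            np.save(f"{n}_{l}.npy",r[0]["region"])
E
```

```text
{'time': 0.0, 'q': array([ 1.08350322e+00,  5.28415783e-01,  1.43390106e+00, -9.79421835e-06,
        1.18139761e+00, -1.78518572e-01]), 'joint_velocities': array([ 6.25261727e-04, -4.70978486e-05, -6.87692440e-04, -1.06008636e-03,
        2.93015614e-03,  2.41771051e-03]), 'joint_torque': array([-5.08240137e-04, -4.40038919e+01, -1.76590616e+01,  6.30507711e-02,
        5.83431136e-02, -1.88782205e-04]), 'position': array([0.18958819, 0.59482468, 0.24030295]), 'tool_rot': array([ 1.53772755e-01,  9.88105670e-01, -1.00413105e-03, -3.42411688e-04]), 'ft_force': array([-0.19996552, -0.62712515,  0.80633943]), 'moment': array([-0.06174638,  0.03801614, -0.01306159]), 'grip_force': 0.0, 'grip_width': 0.08649281580602514}
scene {'fov_y': 47.075985704236444, 'cx': 283.7472615477597, 'cy': 214.470980011137, 'extrinsics': array([[ 0.67986979,  0.33024836, -0.65476186, -0.24994965],
       [-0.73287241,  0.27434465, -0.62260184, -0.75008206],
       [-0.02598282,  0.90314508,  0.42854855,  0.55943482],
       [ 0.        ,  0.        ,  0.        ,  1.        ]])}
slide 0.75 [352. 258.  37.  
[... 2152 characters left out ...]
.006], [0.548, -0.207, 0.029]]
stage_face 0.94 [172. 195.  41.  46.] 1613 [[0.49, 0.207, 0.047], [0.542, 0.254, 0.065], [0.594, 0.303, 0.082]]
stage_hole 0.69 [172. 193.  45.  52.] 1576 [[0.49, 0.207, 0.048], [0.541, 0.253, 0.065], [0.594, 0.301, 0.083]]
stage 0.74 [172. 194.  61.  49.] 2258 [[0.485, 0.192, 0.005], [0.537, 0.248, 0.062], [0.596, 0.319, 0.081]]
stage_tilt 0.93 [172. 194.  47.  51.] 1651 [[0.49, 0.207, 0.01], [0.543, 0.255, 0.065], [0.594, 0.305, 0.083]]
petri_dish 0.74 [253. 230.  18.  20.] 354 [[0.426, 0.036, 0.011], [0.45, 0.059, 0.015], [0.476, 0.085, 0.019]]
lens_barrel 0.72 [295. 229.  21.  15.] 272 [[0.436, -0.074, 0.016], [0.455, -0.054, 0.068], [0.477, -0.033, 0.072]]
```

```bash
python3 - <<'E'
from h import *
c=dict(np.load("top.npz"));im=c["pixels"]
a=cv2.resize(im[160:250,120:400],None,fx=2.8,fy=2.8,interpolation=cv2.INTER_CUBIC)
c2=dict(np.load("scene.npz"));b=cv2.resize(c2["pixels"][150:320,180:440],None,fx=2,fy=2)
o=np.zeros((a.shape[0]+b.shape[0],max(a.shape[1],b.shape[1]),3),np.uint8);o[:a.shape[0],:a.shape[1]]=a;o[a.shape[0]:,:b.shape[1]]=b
cv2.imwrite("pics/mix.png",o);print(o.shape)
for n,c in(("top",c),("scene",c2)):
    P=cloud(c);m=np.load(f"{n}_stage_face.npy")&(c["depth"]>0);m=cv2.erode(m.astype(np.uint8),np.ones((3,3)))>0
    q=P[m]
    for _ in range(5):
        ce=q.mean(0);nrm=np.linalg.svd(q-ce)[2][2];nrm*=np.sign(nrm[2]);d=(q-ce)@nrm;q=q[abs(d)<max(.003,1.5*d.std())]
    print(n,ce,nrm,d.std(),"tilt",np.degrees(np.arccos(nrm[2])),"yaw",np.degrees(np.arctan2(-nrm[1],-nrm[0])))
    r=cv2.minAreaRect(q[:,:2].astype(np.float32)*1000);print(r)
    hsv=cv2.cvtColor(c["pixels"],cv2.COLOR_BGR2HSV)
    near=(np.linalg.norm(P[...,:2]-[.497,-.238],axis=-1)<.06)&(P[...,2]>.04)&(c["depth"]>0)
    q=P[near];top=q[q[:,2]>.062];e=np.linalg.svd(top[:,:2]-top[:,:2].mean(0))[2][0]
    print("fin",len(q),len(top),top.mean(0),np.degrees(np.arctan2(e[1],e[0])),np.round(np.ptp(top,axis=0),3))
    for lo,hi,nm in((90,130,"blue"),(5,25,"orange")):
        k=near&(hsv[...,0]>=lo)&(hsv[...,0]<=hi)&(hsv[...,1]>90)
        if k.any():print(nm,k.sum(),P[k].mean(0))
E
```

```text
(592, 784, 3)
top [0.54179449 0.25437438 0.06548279] [-0.30093065 -0.06309996  0.95155617] 0.0014208294987673581 tilt 17.907126352462292 yaw 11.842368612235395
((540.8678588867188, 254.5785369873047), (100.42310333251953, 88.71776580810547), 12.816868782043457)
fin 111 82 [ 0.49783877 -0.23745461  0.07035731] 174.55263887547582 [0.036 0.013 0.012]
blue 74 [ 0.49404253 -0.23467341  0.06367108]
orange 1 [ 0.51255301 -0.23984836  0.06932493]
scene [0.53510739 0.25106457 0.06216975] [-0.29835531 -0.06368959  0.95232754] 0.0012870690076571825 tilt 17.7628240504176 yaw 12.050005131075654
((539.1334228515625, 250.70953369140625), (101.81993865966797, 86.67256927490234), 13.685957908630371)
fin 231 98 [ 0.49485927 -0.23991559  0.06842532] 174.56866402893814 [0.039 0.015 0.011]
blue 215 [ 0.49191053 -0.24063879  0.05772969]
orange 6 [ 0.51377976 -0.24224835  0.07047204]
```

View pics/mix.png

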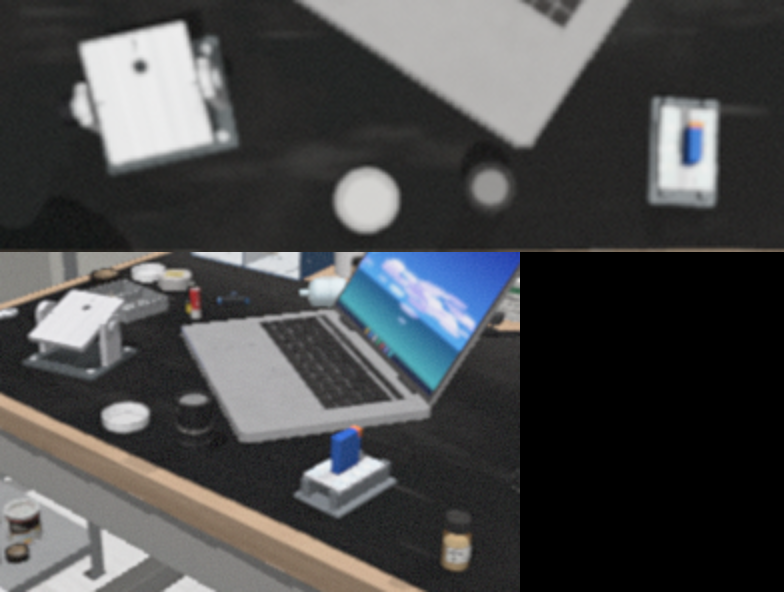

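```bash
python3 - <<'E'
from h import *
c=camera("wrist");print(np.round(c["mount"],3).tolist(),c["fov_y"],c["cx"],c["cy"])
for n in("top","scene"):
    P=cloud(dict(np.load(n+".npz")))
    for x in np.arange(.3,.9,.1):
        print(n,round(x,1),[round(float(P[...,2][(abs(P[...,0]-x-.05)<.05)&(abs(P[...,1]-y-.05)<.05)].max(initial=-1)),2) for y in np.arange(-.4,.6,.1)])
E
```

```text
[[0.0, 0.962, 0.274, 0.075], [1.0, -0.0, 0.001, 0.0], [0.001, 0.274, -0.962, -0.145], [0.0, 0.0, 0.0, 1.0]] 69.112881894826 278.0420792801287 211.27324520174326
top 0.3 [0.0, 0.01, 0.01, 1.08, 0.01, 0.0, 0.01, 0.0, 0.0, 0.0]
top 0.4 [0.06, 0.08, 0.01, 0.07, 0.02, 0.01, 0.06, 0.01, 0.01, 0.01]
top 0.5 [0.01, 0.08, 0.02, 0.02, 0.02, 0.08, 0.09, 0.08, 0.01, 0.01]
top 0.6 [0.02, 0.03, 0.02, 0.02, 0.02, 0.02, 0.08, 0.03, 0.03, 0.01]
top 0.7 [0.49, 0.22, 0.14, 0.05, 0.03, 0.02, 0.05, 0.03, 0.03, 0.02]
top 0.8 [0.45, 0.45, 0.22, 0.18, 0.1, 0.02, 0.02, 0.03, 0.02, 0.01]
top 0.9 [0.3, 0.02, 0.22, 0.22, 0.2, 0.05, 0.18, 0.19, 0.18, 0.01]
scene 0.3 [0.0, 0.0, 0.0, 0.0, 0.0, 0.0, 0.0, 0.0, 0.0, -0.0]
scene 0.4 [0.06, 0.07, 0.0, 0.07, 0.02, 0.01, 0.06, 0.01, 0.01, 0.01]
scene 0.5 [0.0, 0.07, 0.02, 0.02, 0.02, 0.08, 0.08, 0.08, 0.01, 0.0]
scene 0.6 [0.02, 0.03, 0.02, 0.02, 0.02, 0.02, 0.08, 0.02, 0.02, 0.0]
scene 0.7 [0.52, 0.44, 0.14, 0.05, 0.02, 0.02, 0.05, 0.03, 0.02, 0.02]
scene 0.8 [0.52, 0.52, 0.22, 0.18, 0.09, 0.02, 0.01, 0.02, 0.02, 0.0]
scene 0.9 [0.45, 0.52, 0.22, 0.22, 0.21, 0.05, 0.19, 0.19, 0.19, 0.0]
```

Call:
step_arm(
  rows=[
    [0.035,-0.0345,-0.003,0,0,3],
    [0.035,-0.0345,-0.003,0,0,3],
    [0.035,-0.0345,-0.003,0,0,3],
    [0.035,-0.0345,-0.003,0,0,3],
    [0.035,-0.0345,-0.003,0,0,3],
    [0.035,-0.0345,-0.003,0,0,3],
    [0.035,-0.0345,-0.003,0,0,3],
    [0.035,-0.0345,-0.003,0,0,3],
    [0.035,-0.0345,-0.003,0,0,3],
    [0.035,-0.0345,-0.003,0,0,3],
    [0,0,0,0,0,0],
    [0,0,0,0,0,0],
  ],
)

```text
time: 2.65
position: [0.5395, 0.2504, 0.2111]
tool_rot: [-0.107, 0.994, 0.0, -0.001]
ft_force: [-0.2, -0.4, 0.2]
grip_width: 0.087
grip_force: 0.0
```

```bash
cat > w.py <<'E'
from h import *
import sys
tag=sys.argv[1]
o=get_obs();c=camera("wrist");T=wristT(c,o);P=cloud(c,T)
np.savez(f"{tag}.npz",P=P,T=T,pos=o["position"],rot=o["tool_rot"],**c);cv2.imwrite(f"pics/{tag}.png",c["pixels"])
print(o["time"],o["position"],o["tool_rot"],o["ft_force"],o["grip_width"])
for l in sys.argv[2:]:
    r=cut_out(l,"wrist")
    for x in r[:2]:
        m=x["region"]&(c["depth"]>0);q=P[m]
        print(l,round(x["confidence"],2),np.round(x["extent"]),m.sum(),np.round(np.percentile(q,[2,50,98],axis=0),3).tolist())
    if r: np.save(f"{tag}_{l}.npy",r[0]["region"])
E
python3 w.py st stage_face stage stage_hole
```

```text
2.65 [0.53945026 0.25041467 0.21106475] [-1.06716847e-01  9.94289293e-01  1.66432568e-04 -5.37478270e-04] [-0.23115068 -0.44007994  0.15829517] 0.08704626833705367
stage 0.61 [290. 207. 147. 119.] 13450 [[0.486, 0.195, 0.009], [0.537, 0.257, 0.067], [0.593, 0.324, 0.083]]
stage_hole 0.75 [283. 208.  95. 109.] 10431 [[0.489, 0.209, 0.05], [0.541, 0.256, 0.067], [0.594, 0.304, 0.084]]
```

View pics/st.png

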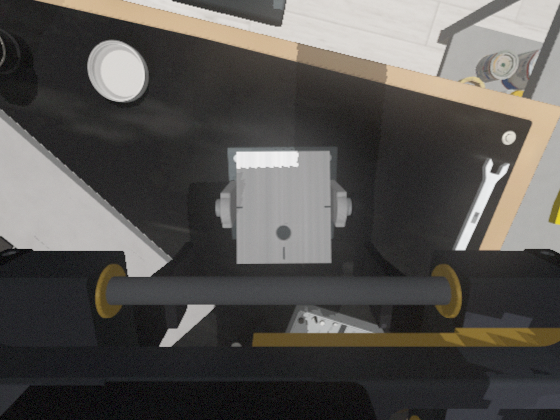

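```bash
cat > face.py <<'E'
from h import *
d=np.load("st.npz");P=d["P"];im=d["pixels"];dep=d["depth"]
g=cv2.cvtColor(im,cv2.COLOR_BGR2GRAY)
m=np.load("st_stage_hole.npy")&(dep>0)
q=P[cv2.erode(m.astype(np.uint8),np.ones((7,7)))>0]
for _ in range(6):
    ce=q.mean(0);n=np.linalg.svd(q-ce,full_matrices=False)[2][2];n*=np.sign(n[2]);r=(q-ce)@n;q=q[abs(r)<max(.0025,2*r.std())]
print("n",n,r.std(),"tilt",np.degrees(np.arccos(n[2])),"yaw",np.degrees(np.arctan2(-n[1],-n[0])))
on=(abs((P-ce)@n)<.004)&(np.linalg.norm(P-ce,axis=-1)<.085)&(dep>0)
# plate pixels: on the plane, inside columns/rows
k,lab,st,_=cv2.connectedComponentsWithStats(cv2.morphologyEx(on.astype(np.uint8),cv2.MORPH_OPEN,np.ones((9,9))))
i=1+st[1:,4].argmax();print(st[i]);pl=lab==i
y=np.cross(n,[1,0,0]);y/=np.linalg.norm(y);x=np.cross(y,n)
Q=(P[pl]-ce);rc=cv2.minAreaRect((np.c_[Q@x,Q@y]*1000).astype(np.float32));print("rect mm",rc)
# ray-plane for hole & edges
T=d["T"];f=210/np.tan(np.radians(float(d["fov_y"]))/2)
def ray(u,v):
    r=T[:3,:3]@np.array([(u-d["cx"])/f,-(v-d["cy"])/f,-1]);return T[:3,3]+r*((ce-T[:3,3])@n)/(r@n)
w=g[220:246,270:298].astype(float);print("min/med",w.min(),np.median(w));wt=np.clip(np.median(w)*.8-w,0,None)
mm=(wt>0).astype(np.uint8);k,lab,st,cen=cv2.connectedComponentsWithStats(mm);i=1+st[1:,4].argmax();print(st[i],cen[i])
H=ray(cen[i][0]+270,cen[i][1]+220)
c2=rc[0];C=ce+(x*c2[0]+y*c2[1])/1000
print("centre(rect)",C,"hole",H,"dist",np.linalg.norm(H-C),"dir",np.degrees(np.arctan2(*(H-C)[[1,0]])))
E
python3 face.py
```

```text
n [-0.29903441 -0.06667842  0.95190987] 0.0007014125607904878 tilt 17.84109806124267 yaw 12.570126355229041
[  237   151    94   113 10086]
rect mm ((0.06589126586914062, 0.4249076843261719), (110.28783416748047, 91.64713287353516), 13.115878105163574)
min/med 85.0 161.0
[  6   6  15  14 166] [13.15662651 12.37951807]
centre(rect) [0.54067178 0.256194   0.06719695] hole [0.56412965 0.26092201 0.07489723] dist 0.025138017766032486 dir 11.39547777218018
```

Call:
step_arm(
  rows=[
    [-0.0043,-0.0488,0,0,0,-1.77],
    [-0.0043,-0.0488,0,0,0,-1.77],
    [-0.0043,-0.0488,0,0,0,-1.77],
    [-0.0043,-0.0488,0,0,0,-1.77],
    [-0.0043,-0.0488,0,0,0,-1.77],
    [-0.0043,-0.0488,0,0,0,-1.77],
    [-0.0043,-0.0488,0,0,0,-1.77],
    [-0.0043,-0.0488,0,0,0,-1.77],
    [-0.0043,-0.0488,-0.005,0,0,-1.77],
    [-0.0043,-0.0488,-0.005,0,0,-1.77],
    [0,0,0,0,0,0],
    [0,0,0,0,0,0],
  ],
)

```text
time: 4.35
position: [0.4967, -0.2363, 0.2012]
tool_rot: [0.047, 0.999, 0.001, -0.0]
ft_force: [-0.4, 0.6, 0.3]
grip_width: 0.0869
grip_force: 0.0
```

```bash
python3 w.py sl slide cradle slide_grip; python3 - <<'E'
from h import *
d=np.load("sl.npz");P=d["P"];im=d["pixels"];dep=d["depth"]
near=(np.linalg.norm(P[...,:2]-[.497,-.238],axis=-1)<.065)&(dep>0)
hsv=cv2.cvtColor(im,cv2.COLOR_BGR2HSV)
z=P[...,2]
print("bench z",np.median(z[(z<.012)&(dep>0)]))
for lo,hi in((.06,.09),(.024,.034)):
    k=near&(z>lo)&(z<hi);q=P[k];r=cv2.minAreaRect((q[:,:2]*1000).astype(np.float32));print(k.sum(),np.median(q,axis=0),np.ptp(q,axis=0),r)
top=near&(z>.068);q=P[top];e=np.linalg.svd(q[:,:2]-q[:,:2].mean(0),full_matrices=False)[2][0];print("fin top",q.mean(0),np.degrees(np.arctan2(e[1],e[0])))
k=near&(hsv[...,0]>5)&(hsv[...,0]<25)&(hsv[...,1]>100);print("orange",k.sum(),P[k].mean(0))
E
```

```text
4.35 [ 0.49668104 -0.23631843  0.20120461] [ 4.67612322e-02  9.98905875e-01  5.63832682e-04 -3.49818970e-04] [-0.38845057  0.59451     0.34720095] 0.08686567324375659
slide 0.93 [276. 198.  47.  71.] 3243 [[0.46, -0.261, 0.028], [0.492, -0.236, 0.03], [0.533, -0.213, 0.074]]
cradle 0.7 [278. 195.  52.  90.] 1474 [[0.447, -0.27, 0.005], [0.465, -0.241, 0.008], [0.546, -0.206, 0.029]]
slide_grip 0.65 [278. 198.  50.  72.] 3233 [[0.46, -0.261, 0.028], [0.492, -0.236, 0.03], [0.533, -0.213, 0.074]]
bench z 0.002717006400724198
518 [ 0.4951901  -0.23678714  0.07323648] [0.03690578 0.01353038 0.01537558] ((496.7731018066406, -236.95086669921875), (12.042194366455078, 36.552772521972656), 86.64781951904297)
2928 [ 0.49031722 -0.23529864  0.02988211] [0.0938371  0.05475922 0.00989713] ((497.00750732421875, -237.13845825195312), (50.38658142089844, 91.40548706054688), 86.39109802246094)
fin top [ 0.47301594 -0.23502815  0.28079698] 83.42839304306035
orange 5651 [ 0.47368782 -0.2152056   0.2764399 ]
```

View pics/sl.png

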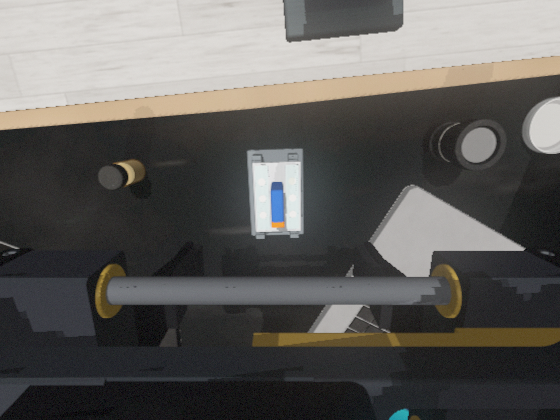

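Call:
step_arm(
  rows=[
    [0.0003,-0.001,-0.028,0,0,1.9],
    [0,0,-0.028,0,0,0],
    [0,0,-0.028,0,0,0],
    [0,0,-0.028,0,0,0],
    [0,0,-0.02,0,0,0],
    [0,0,-0.01,0,0,0],
    [0,0,-0.007,0,0,0],
    [0,0,0,0,0,0],
    [0,0,0,0,0,0],
  ],
)

```text
time: 5.68
position: [0.4976, -0.2388, 0.0529]
tool_rot: [0.03, 1.0, -0.0, 0.001]
ft_force: [0.4, 0.1, -1.0]
grip_width: 0.0873
grip_force: 0.0
```

Call:
step_arm(
  rows=[
    [-0.0005,0.001,-0.001,0,0,0],
    [0,0,0,0,0,0],
    [0,0,0,0,0,0],
    [0,0,0,0,0,0],
    [0,0,0,0,0,0],
    [0,0,0,0,0,0],
    [0,0,0,0,0,0],
    [0,0,0,0,0,0],
  ],
  jaw=0,
  squeeze=45,
)

```text
time: 6.68
position: [0.4967, -0.2376, 0.0512]
tool_rot: [0.03, 1.0, -0.0, -0.0]
ft_force: [0.1, 0.3, 0.1]
grip_width: 0.015
grip_force: 0.0
```

Call:
step_arm(
  rows=[
    [0,0,0,0,0,0],
    [0,0,0,0,0,0],
    [0,0,0,0,0,0],
    [0,0,0,0,0,0],
  ],
)

```text
time: 7.18
position: [0.4967, -0.2376, 0.0512]
tool_rot: [0.03, 1.0, 0.0, -0.0]
ft_force: [0.1, -0.7, -0.4]
grip_width: 0.0121
grip_force: 45.0
```

Call:
step_arm(
  rows=[
    [0,0,0.006,0,0,0],
    [0,0,0.015,0,0,0],
    [0,0,0.03,0,0,0],
    [0,0,0.04,0,0,0],
    [0,0,0.04,0,0,0],
    [0,0,0.02,0,0,0],
    [0,0,0,0,0,0],
    [0,0,0,0,0,0],
  ],
)

```text
time: 8.18
position: [0.4961, -0.2371, 0.2019]
tool_rot: [0.03, 1.0, 0.0, -0.0]
ft_force: [0.7, 0.5, -1.8]
grip_width: 0.0117
grip_force: 45.0
```

```bash
python3 w.py up slide cradle; python3 - <<'E'
from h import *
d=np.load("up.npz");T0=np.eye(4);M=d["mount"];P=cloud(dict(d),M) # tool frame
im=d["pixels"];dep=d["depth"]
# slide underside expected z_tool=+.028, top +.024
k=(P[...,2]>.014)&(P[...,2]<.034)&(abs(P[...,0])<.06)&(abs(P[...,1])<.05)&(dep>0)
k=cv2.morphologyEx(k.astype(np.uint8),cv2.MORPH_OPEN,np.ones((3,3)))>0
q=P[k];print(k.sum(),np.percentile(q,[1,50,99],axis=0),cv2.minAreaRect((q[:,:2]*1000).astype(np.float32)))
A=np.c_[q[:,:2],np.ones(len(q))];s=np.linalg.lstsq(A,q[:,2],rcond=None)[0];print("plane slope deg",np.degrees(s[:2]),s[2])
v,u=np.nonzero(k);print(u.min(),u.max(),v.min(),v.max())
E
```

```text
8.175 [ 0.49609217 -0.23712116  0.20189286] [ 3.04968870e-02  9.99534696e-01  3.38382574e-04 -4.65105029e-04] [ 0.74071067  0.46064575 -1.76388175] 0.011688879294475775
slide 0.77 [279. 260.  89. 140.] 6181 [[0.458, -0.259, 0.179], [0.478, -0.236, 0.181], [0.512, -0.212, 0.225]]
cradle 0.92 [276. 170.  55.  47.] 2301 [[0.448, -0.266, 0.006], [0.469, -0.237, 0.008], [0.493, -0.207, 0.028]]
4555 [[ 1.48650017e-03 -2.40790794e-02  1.57867541e-02]
 [ 2.39189923e-02  4.65626409e-05  2.13592777e-02]
 [ 3.81307072e-02  2.47586923e-02  2.47098553e-02]] ((18.065717697143555, 0.22641754150390625), (40.72367477416992, 50.16913986206055), 0.171219140291214)
plane slope deg [2.30507492 0.10536159] 0.020380247665166527
235 322 192 260
```

View pics/up.png

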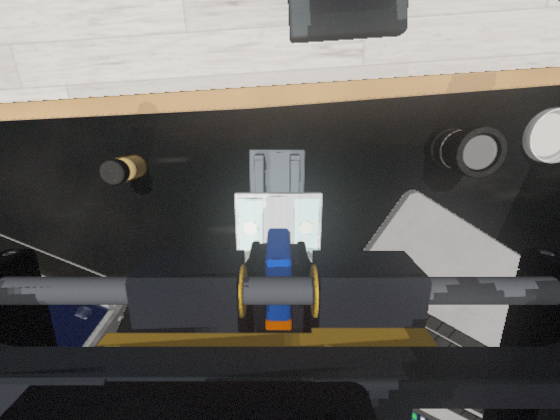

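```bash
python3 - <<'E'
from h import *
d=np.load("up.npz");P=cloud(dict(d),d["mount"]);dep=d["depth"]
for x0 in range(6,40,4):
    r=[]
    for y0 in(-22,-16,-10,10,16,22):
        k=(abs(P[...,0]*1000-x0)<2)&(abs(P[...,1]*1000-y0)<2.5)&(P[...,2]>.012)&(P[...,2]<.032)&(dep>0)
        r.append((round(float(np.median(P[k][:,2])*1000),1),int(k.sum())) if k.any() else None)
    print(x0,r)
d=np.load("sl.npz");P=d["P"]
print("cradle slide top z in slide coords (before)")
c,s=np.cos(np.radians(-3.5)),np.sin(np.radians(-3.5));D=P-[.4968,-.237,0];X=D[...,0]*c+D[...,1]*s;Y=-D[...,0]*s+D[...,1]*c
for x0 in range(-36,37,8):
    print(x0,[round(float(np.median(P[...,2][(abs(X*1000-x0)<3)&(abs(Y*1000-y0)<3)])*1000),1) for y0 in(-22,-15,15,22)])
E
```

```text
6 [(21.3, 53), (21.4, 30), None, None, (20.9, 24), (21.2, 52)]
10 [(21.2, 51), (20.9, 53), (20.3, 84), (20.9, 85), (20.8, 53), (21.1, 50)]
14 [(21.1, 61), (20.9, 55), (21.4, 57), (21.3, 59), (21.1, 55), (21.3, 57)]
18 [(21.4, 52), (20.7, 59), (21.3, 53), (21.4, 55), (20.7, 58), (21.0, 58)]
22 [(21.2, 52), (20.9, 60), (21.2, 57), (21.3, 64), (20.9, 59), (21.2, 58)]
26 [(21.2, 58), (20.9, 61), (21.1, 62), (21.4, 56), (21.0, 65), (21.4, 55)]
30 [(21.3, 61), (21.0, 58), (21.1, 56), (21.3, 54), (21.1, 58), (21.3, 58)]
34 [(21.3, 63), (21.2, 68), (21.4, 69), (21.5, 67), (21.3, 63), (21.2, 66)]
38 [(22.0, 45), (22.2, 44), (22.6, 44), (22.1, 45), (22.1, 48), (22.2, 46)]
cradle slide top z in slide coords (before)
-36 [268.7, 268.1, 29.8, 29.2]
-28 [295.3, 295.3, 297.6, 288.3]
-20 [29.9, 30.5, 279.5, 296.5]
-12 [29.8, 30.5, 30.3, 30.0]
-4 [30.3, 30.6, 30.3, 29.8]
4 [29.9, 30.5, 30.1, 30.0]
12 [29.9, 30.5, 30.3, 30.2]
20 [29.8, 30.3, 30.4, 30.3]
28 [29.8, 30.3, 30.4, 30.0]
36 [29.8, 29.9, 30.1, 29.6]
```

Call:
step_arm(
  rows=[
    [0.0015,0.02,0,0,0,0],
    [0.0015,0.04,0,0,0,2],
    [0.0015,0.045,0,0,0,2],
    [0.0015,0.048,0,0,0,2],
    [0.0015,0.048,0,0,0,2],
    [0.0015,0.048,0,0,0,2],
    [0.0015,0.048,0,0,0,2],
    [0.0015,0.048,0,0,0,2],
    [0.0015,0.048,0,0,0,2],
    [0.0015,0.045,0,0,0,0],
    [0.0015,0.035,0,0,0,0],
    [0.002,0.0143,0,0,0,0],
  ],
)

```text
time: 9.82
position: [0.5136, 0.2523, 0.2016]
tool_rot: [-0.111, 0.994, 0.0, -0.001]
ft_force: [0.4, -1.3, -1.2]
grip_width: 0.0118
grip_force: 45.0
```

Call:
step_arm(
  rows=[
    [0,0,-0.005,0.6,-2.7,0],
    [0,0,-0.008,0.8,-3.6,0],
    [0,0,-0.008,0.8,-3.6,0],
    [0,0,-0.008,0.8,-3.6,0],
    [0,0,-0.008,0.86,-3.93,0],
    [0,0,-0.004,0,0,0],
    [0,0,0,0,0,0],
    [0,0,0,0,0,0],
    [0,0,0,0,0,0],
  ],
)

```text
time: 10.95
position: [0.5159, 0.2498, 0.1617]
tool_rot: [-0.108, 0.982, 0.017, 0.155]
ft_force: [0.6, -0.7, -0.8]
grip_width: 0.0119
grip_force: 45.0
```

```bash
cat > chk.py <<'E'
from h import *
import sys
n=np.array([-.2993,-.0663,.9519]);n/=np.linalg.norm(n);y=np.array([-.2164,.9763,0]);x=np.cross(y,n);S=np.c_[x,y,n]
C=np.array([.5407,.2560,.0658])
o=get_obs();Rt=R.from_quat(o["tool_rot"]).as_matrix();Sl=Rt@np.diag([-1,1,-1])
print("t",o["time"],"tcp in face frame mm",np.round(S.T@(o["position"]-C)*1000,2),"rot err needed (world rotvec deg)",np.round(np.degrees(R.from_matrix(S@Sl.T).as_rotvec()),2))
print("force in face frame",np.round(S.T@o["ft_force"],2),"moment",np.round(S.T@o["moment"],3),"grip",o["grip_width"],o["grip_force"])
d=lambda v:np.round(S@np.array(v),4)
print("needed world shift to (0,0,27.2):",np.round(C+S@[0,0,.0272]-o["position"],4),"1mm face x,y,z in world:",np.round(S.T,3).tolist())
E
python3 chk.py; python3 w.py hov stage_hole; python3 - <<'E'
from h import *
d=np.load("hov.npz");P=d["P"];dep=d["depth"]
n=np.array([-.2993,-.0663,.9519]);n/=np.linalg.norm(n);y=np.array([-.2164,.9763,0]);x=np.cross(y,n);S=np.c_[x,y,n];C=np.array([.5407,.2560,.0658])
F=(P-C)@S*1000
def edge(k,nm):
    k=cv2.morphologyEx((k&(dep>0)).astype(np.uint8),cv2.MORPH_OPEN,np.ones((5,5)))>0
    q=F[k];print(nm,k.sum(),np.round(np.percentile(q,[.5,50,99.5],axis=0),1).tolist(),cv2.minAreaRect(q[:,:2].astype(np.float32)))
inb=(abs(F[...,0])<75)&(abs(F[...,1])<65)
edge(inb&(abs(F[...,2])<5),"plate")
tz=((d["pos"]-C)@S*1000)[2]
edge(inb&(F[...,2]>tz-27)&(F[...,2]<tz-17)&(abs(F[...,0])<45)&(abs(F[...,1])<32),"slide")
E
```

```text
t 10.95 tcp in face frame mm [ 5.12 -0.65 99.07] rot err needed (world rotvec deg) [-0.01  0.05 -0.  ]
force in face frame [ 0.14 -0.77 -0.85] moment [ 0.053  0.26  -0.021] grip 0.011928978058800785 44.99972661025822
needed world shift to (0,0,27.2): [ 0.0166  0.0044 -0.07  ] 1mm face x,y,z in world: [[0.929, 0.206, 0.307], [-0.216, 0.976, 0.0], [-0.299, -0.066, 0.952]]
10.95 [0.515949   0.24984499 0.16166877] [-0.10755     0.98194426  0.0169041   0.15470204] [ 0.55490409 -0.66837884 -0.7630107 ] 0.011928978058800785
stage_hole 0.66 [280. 197. 114. 107.] 6984 [[0.485, 0.205, 0.049], [0.511, 0.249, 0.057], [0.571, 0.302, 0.076]]
stage_hole 0.42 [280. 261.  88. 140.] 6280 [[0.485, 0.224, 0.128], [0.5, 0.247, 0.136], [0.524, 0.271, 0.188]]
plate 6974 [[-54.5, -52.6, -3.6], [-31.4, 0.9, 1.4], [32.9, 53.6, 3.2]] ((-10.132331848144531, 0.5848388671875), (116.70502471923828, 89.43495178222656), 89.81039428710938)
slide 4417 [[-32.7, -25.0, 74.1], [-18.9, -0.0, 77.6], [4.7, 24.3, 80.0]] ((-13.450780868530273, -0.24505615234375), (38.975826263427734, 50.1959342956543), 0.3347378075122833)
```

View pics/hov.png

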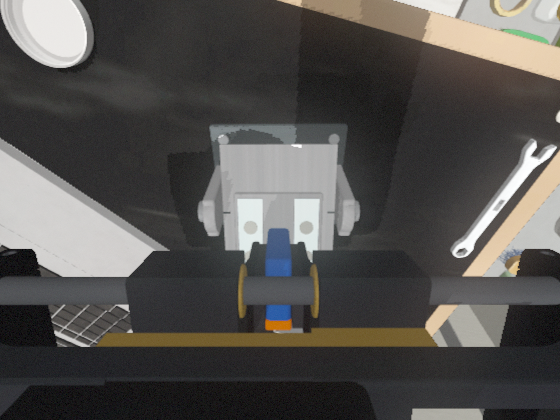

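Call:
step_arm(
  rows=[
    [-0.0049,-0.0004,-0.0016,0,0,0],
    [0.003,0.0007,-0.0095,0,0,0],
    [0.003,0.0007,-0.0095,0,0,0],
    [0.003,0.0006,-0.0095,0,0,0],
    [0.003,0.0007,-0.0095,0,0,0],
    [0.0015,0.0003,-0.0048,0,0,0],
    [0,0,0,0,0,0],
    [0,0,0,0,0,0],
  ],
)

```text
time: 12.05
position: [0.5239, 0.2524, 0.117]
tool_rot: [-0.108, 0.982, 0.017, 0.154]
ft_force: [-0.2, 0.1, -1.7]
grip_width: 0.0119
grip_force: 45.0
```

```bash
python3 chk.py;python3 chk.py|head -1
```

```text
t 12.05 tcp in face frame mm [-0.68  0.1  54.03] rot err needed (world rotvec deg) [ 0.    0.02 -0.01]
force in face frame [-0.66  0.13 -1.58] moment [ 0.071  0.252 -0.064] grip 0.011867592858186901 44.999680733308196
needed world shift to (0,0,27.2): [ 0.0087  0.0018 -0.0253] 1mm face x,y,z in world: [[0.929, 0.206, 0.307], [-0.216, 0.976, 0.0], [-0.299, -0.066, 0.952]]
t 12.05 tcp in face frame mm [-0.68  0.1  54.03] rot err needed (world rotvec deg) [ 0.    0.02 -0.01]
```

Call:
step_arm(
  rows=[
    [0.0013,0.0003,-0.0038,0,0,0],
    [0.0013,0.0003,-0.0038,0,0,0],
    [0.0013,0.0003,-0.0038,0,0,0],
    [0.0013,0.0002,-0.0038,0,0,0],
    [0,0,0,0,0,0],
  ],
)

```text
time: 12.68
position: [0.5289, 0.2534, 0.1012]
tool_rot: [-0.108, 0.982, 0.017, 0.154]
ft_force: [-0.1, 0.3, -0.8]
grip_width: 0.0117
grip_force: 45.0
```

```bash
python3 chk.py
```

```text
t 12.675 tcp in face frame mm [-6.400e-01 -3.000e-02  3.736e+01] rot err needed (world rotvec deg) [ 0.02 -0.04 -0.01]
force in face frame [-0.24  0.33 -0.79] moment [ 0.042  0.317 -0.03 ] grip 0.011744985565303104 44.999700374901295
needed world shift to (0,0,27.2): [ 0.0036  0.0008 -0.0095] 1mm face x,y,z in world: [[0.929, 0.206, 0.307], [-0.216, 0.976, 0.0], [-0.299, -0.066, 0.952]]
```

Call:
step_arm(
  rows=[
    [0.0006,0.0002,-0.0016,0,0,0],
    [0.0006,0.0001,-0.0016,0,0,0],
    [0.0006,0.0001,-0.0016,0,0,0],
    [0.0006,0.0001,-0.0016,0,0,0],
    [0,0,0,0,0,0],
  ],
)

```text
time: 13.3
position: [0.5314, 0.2539, 0.0951]
tool_rot: [-0.108, 0.982, 0.017, 0.154]
ft_force: [-0.1, 0.4, -0.9]
grip_width: 0.0119
grip_force: 45.0
```

```bash
python3 chk.py
```

```text
t 13.3 tcp in face frame mm [-9.000e-02 -3.000e-02  3.079e+01] rot err needed (world rotvec deg) [ 0.01 -0.01 -0.01]
force in face frame [-0.32  0.43 -0.83] moment [ 0.011  0.257 -0.014] grip 0.01186514384036161 44.9999263510108
needed world shift to (0,0,27.2): [ 0.0012  0.0003 -0.0034] 1mm face x,y,z in world: [[0.929, 0.206, 0.307], [-0.216, 0.976, 0.0], [-0.299, -0.066, 0.952]]
```

Call:
step_arm(
  rows=[
    [0.0002,0,-0.0006,0,0,0],
    [0.0002,0.0001,-0.0006,0,0,0],
    [0.0002,0,-0.0006,0,0,0],
    [0.0002,0.0001,-0.0006,0,0,0],
    [0.0001,0,-0.0005,0,0,0],
    [0,0,0,0,0,0],
  ],
)

```text
time: 14.05
position: [0.5323, 0.2541, 0.0923]
tool_rot: [-0.108, 0.982, 0.017, 0.154]
ft_force: [0.1, -0.2, -0.8]
grip_width: 0.0112
grip_force: 45.0
```

```bash
python3 chk.py
```

```text
t 14.05 tcp in face frame mm [-8.000e-02 -2.000e-02  2.785e+01] rot err needed (world rotvec deg) [ 0.01 -0.   -0.01]
force in face frame [-0.21 -0.24 -0.81] moment [-0.011  0.27   0.049] grip 0.011197271023619124 44.99978852458298
needed world shift to (0,0,27.2): [ 0.0003  0.0001 -0.0006] 1mm face x,y,z in world: [[0.929, 0.206, 0.307], [-0.216, 0.976, 0.0], [-0.299, -0.066, 0.952]]
```

Now small steps until contact.

Call:
step_arm(
  rows=[
    [0.0001,0,-0.0003,0,0,0],
    [0.0001,0,-0.0003,0,0,0],
    [0,0,0,0,0,0],
  ],
)

```text
time: 14.42
position: [0.5325, 0.2542, 0.0918]
tool_rot: [-0.108, 0.982, 0.017, 0.154]
ft_force: [-0.5, -0.8, -1.5]
grip_width: 0.0114
grip_force: 45.0
```

```bash
python3 chk.py
```

```text
t 14.425 tcp in face frame mm [-1.000e-02 -2.000e-02  2.731e+01] rot err needed (world rotvec deg) [ 0.    0.01 -0.01]
force in face frame [-1.07 -0.72 -1.27] moment [0.061 0.268 0.053] grip 0.011367379348246845 44.9998848605901
needed world shift to (0,0,27.2): [ 0.      0.     -0.0001] 1mm face x,y,z in world: [[0.929, 0.206, 0.307], [-0.216, 0.976, 0.0], [-0.299, -0.066, 0.952]]
```

Call:
step_arm(
  rows=[
    [0.0001,0,-0.0003,0,0,0],
    [0,0,0,0,0,0],
  ],
)

```text
time: 14.68
position: [0.5326, 0.2541, 0.0917]
tool_rot: [-0.108, 0.982, 0.017, 0.154]
ft_force: [-2.5, -0.6, 3.1]
grip_width: 0.0117
grip_force: 45.0
```

Call:
step_arm(
  rows=[
    [0.0001,0,-0.0003,0,0,0],
    [0,0,0,0,0,0],
  ],
)

```text
time: 14.92
position: [0.5326, 0.2541, 0.0917]
tool_rot: [-0.108, 0.982, 0.017, 0.154]
ft_force: [-3.0, -1.5, 5.8]
grip_width: 0.0119
grip_force: 45.0
```

```bash
python3 chk.py
```

```text
t 14.925 tcp in face frame mm [-1.000e-02 -7.000e-02  2.722e+01] rot err needed (world rotvec deg) [ 0.    0.02 -0.01]
force in face frame [-1.33 -0.81  6.48] moment [ 0.091  0.479 -0.059] grip 0.011863960266114545 45.00128095038235
needed world shift to (0,0,27.2): [-0.      0.0001 -0.    ] 1mm face x,y,z in world: [[0.929, 0.206, 0.307], [-0.216, 0.976, 0.0], [-0.299, -0.066, 0.952]]
```

Call:
step_arm(
  rows=[
    [0.0001,0,-0.0003,0,0,0],
    [0,0,0,0,0,0],
    [0,0,0,0,0,0],
  ],
)

```text
time: 15.3
position: [0.5325, 0.2541, 0.0917]
tool_rot: [-0.108, 0.982, 0.017, 0.154]
ft_force: [-4.1, -0.3, 9.2]
grip_width: 0.0116
grip_force: 45.0
```

```bash
python3 chk.py; python3 w.py pr; cat > fl.py <<'E'
from h import *
import sys
n=np.array([-.2993,-.0663,.9519]);n/=np.linalg.norm(n);y=np.array([-.2164,.9763,0]);x=np.cross(y,n);S=np.c_[x,y,n];C=np.array([.5407,.2560,.0658])
d=np.load(sys.argv[1]+".npz");F=(d["P"]-C)@S*1000;dep=d["depth"]
for x0 in range(-56,0,4):
    r=[]
    for y0 in(-40,-32,-22,-16,-10,10,16,22,32,40):
        k=(abs(F[...,0]-x0)<2)&(abs(F[...,1]-y0)<2.5)&(abs(F[...,2]-2)<8)&(dep>0)
        r.append(round(float(np.median(F[k][:,2])),1) if k.sum()>15 else None)
    print(x0,r)
def fit(k,nm):
    q=F[k&(dep>0)]
    for _ in range(4):
        A=np.c_[q[:,:2],np.ones(len(q))];s=np.linalg.lstsq(A,q[:,2],rcond=None)[0];e=q[:,2]-A@s;q=q[abs(e)<2*e.std()+.05]
    print(nm,len(q),"slope deg",np.degrees(s[:2]/1).round(2),s[2].round(2))
X,Y,Z=F[...,0],F[...,1],F[...,2]
fit((X>-53)&(X<-41)&(abs(Y)<43)&(abs(Z-1.4)<3),"plate low")
fit((X>-53)&(X<0)&(abs(Y)<43)&(abs(Y)>29)&(abs(Z-1.4)<3),"plate sides")
fit((X>-35)&(X<-6)&(abs(Y)<23)&(abs(Z-6)<4),"slide")
k=(abs(Z-6.2)<2.2)&(abs(X)<42)&(abs(Y)<32)&(dep>0);print(cv2.minAreaRect(F[k][:,:2].astype(np.float32)))
E
python3 fl.py pr
```

```text
t 15.3 tcp in face frame mm [-0.03 -0.08 27.2 ] rot err needed (world rotvec deg) [ 0.    0.03 -0.02]
force in face frame [-1.1   0.57 10.  ] moment [ 0.075  0.54  -0.054] grip 0.011587679960285275 45.00146169215441
needed world shift to (0,0,27.2): [0.     0.0001 0.    ] 1mm face x,y,z in world: [[0.929, 0.206, 0.307], [-0.216, 0.976, 0.0], [-0.299, -0.066, 0.952]]
15.3 [0.53254875 0.25411304 0.09168183] [-0.10766546  0.98197257  0.01686981  0.15444557] [-4.1413706  -0.32921814  9.18589575] 0.011587679960285275
-56 [-1.0, -0.1, 0.4, 0.7, 0.9, 1.1, 1.0, 0.5, 1.2, 0.1]
-52 [1.5, 1.3, 1.5, 1.3, 1.4, 1.5, 1.3, 1.7, 1.5, 1.4]
-48 [1.4, 1.5, 1.4, 1.1, 1.1, 1.5, 1.4, 1.2, 1.5, 1.3]
-44 [1.3, 1.3, 1.4, 1.3, 1.5, 1.5, 1.2, 1.5, 1.4, 1.3]
-40 [1.4, 1.5, 1.4, 1.3, 1.4, 1.4, 1.5, 1.5, 1.6, 1.3]
-36 [1.5, 1.4, 5.3, 5.3, 5.2, 5.3, 5.0, 5.3, 1.6, 1.4]
-32 [1.4, 1.4, 6.0, 6.3, 6.1, 5.8, 6.2, 5.8, 1.3, 1.3]
-28 [1.4, 1.2, 5.9, 6.1, 6.0, 5.9, 6.1, 6.0, 1.4, 1.4]
-24 [1.6, 1.4, 5.8, 6.2, 6.0, 5.8, 6.1, 5.8, 1.3, 1.5]
-20 [1.3, 1.4, 5.9, 6.4, 6.0, 5.8, 6.5, 5.8, 1.5, 1.3]
-16 [1.4, 1.2, 6.1, 6.6, 5.7, 5.7, 6.4, 5.8, 1.4, 1.6]
-12 [1.2, 1.5, 6.1, 6.2, 5.9, 5.7, 6.1, 6.1, 1.3, 1.3]
-8 [1.3, 1.6, 6.0, 6.2, 5.8, 5.7, 6.2, 5.8, 1.4, 1.4]
-4 [1.4, 1.4, 5.9, 6.3, None, None, 6.2, 5.9, 1.2, 1.3]
plate low 2952 slope deg [-0.08  0.05] 1.37
plate sides 3741 slope deg [-0.1   0.03] 1.35
slide 3122 slope deg [ 0.61 -0.03] 6.15
((-17.363073348999023, 0.2395763397216797), (41.637351989746094, 50.0726432800293), 0.733677089214325)
```

View pics/pr.png

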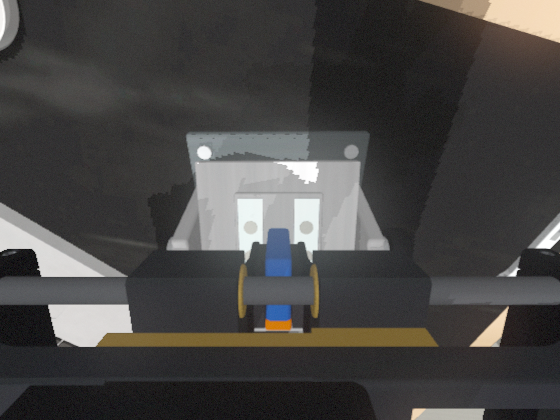

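Call:
step_arm(
  rows=[
    [0,0,0,-0.03,0.15,0],
    [0,0,0,0,0,0],
    [0,0,0,0,0,0],
  ],
)

```text
time: 15.72
position: [0.5326, 0.2541, 0.0917]
tool_rot: [-0.108, 0.982, 0.017, 0.153]
ft_force: [-3.9, -1.3, 7.8]
grip_width: 0.0113
grip_force: 45.0
```

```bash
python3 chk.py
```

```text
t 15.725 tcp in face frame mm [-1.000e-02 -6.000e-02  2.722e+01] rot err needed (world rotvec deg) [ 0.03 -0.11 -0.02]
force in face frame [-1.53 -0.4   8.67] moment [0.065 0.384 0.017] grip 0.011251240283965772 45.001400923356414
needed world shift to (0,0,27.2): [-0.      0.0001 -0.    ] 1mm face x,y,z in world: [[0.929, 0.206, 0.307], [-0.216, 0.976, 0.0], [-0.299, -0.066, 0.952]]
```

Call:
step_arm(
  rows=[
    [0,0,-0.0001,-0.02,0.08,0],
    [0,0,0,0,0,0],
    [0,0,0,0,0,0],
    [0,0,0,0,0,0],
  ],
)

```text
time: 16.23
position: [0.5326, 0.2541, 0.0917]
tool_rot: [-0.108, 0.982, 0.017, 0.153]
ft_force: [-4.4, -1.4, 9.3]
grip_width: 0.0118
grip_force: 45.0
```

```bash
python3 chk.py; python3 w.py pr2; python3 fl.py pr2 | tail -4; python3 - <<'E'
from h import *
c=camera("top");P=cloud(c)
for l in["petri_dish","lens_barrel","stage_face"]:
    r=cut_out(l,"top")
    if r: print(l,np.round(r[0]["extent"]),np.round(np.median(P[r[0]["region"]],axis=0),3))
E
python3 chk.py|sed -n 2p
```

```text
t 16.225 tcp in face frame mm [-1.000e-02 -7.000e-02  2.721e+01] rot err needed (world rotvec deg) [ 0.04 -0.18 -0.02]
force in face frame [-1.49 -0.4  10.29] moment [ 0.036  0.304 -0.021] grip 0.011771430285126123 45.00119394622743
needed world shift to (0,0,27.2): [-0.      0.0001 -0.    ] 1mm face x,y,z in world: [[0.929, 0.206, 0.307], [-0.216, 0.976, 0.0], [-0.299, -0.066, 0.952]]
16.225 [0.5325678  0.25412824 0.09169366] [-0.10772302  0.9822502   0.01668619  0.1526495 ] [-4.37418722 -1.38434168  9.34065753] 0.011771430285126123
plate low 3008 slope deg [-0.03 -0.01] 1.41
plate sides 3811 slope deg [-0.05  0.02] 1.39
slide 3129 slope deg [ 0.64 -0.  ] 6.2
((-17.295555114746094, 0.23181724548339844), (50.02474594116211, 41.610355377197266), 89.73057556152344)
petri_dish [252. 232.  24.  22.] [0.45  0.059 0.015]
lens_barrel [295. 227.  19.  16.] [ 0.455 -0.054  0.067]
stage_face [170. 192.  44.  44.] [0.582 0.255 0.079]
force in face frame [-1.67 -0.36  9.36] moment [ 0.077  0.295 -0.037] grip 0.011679805292505127 45.00120283104479
```

```bash
python3 -c "
from rig import hand_in
print(hand_in())"
```

```text
the job is handed in; nothing more can be done
None
```

The job is handed in at about 16 s of the 38 s allowed. The slide is still gripped and sits flush and square on the tilted plate with its pin in the hole, pressed at about 10 N. The stage tilt, dish and lens barrel measured unchanged; I didn't re-check the vial, but the arm never went near it.

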